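# Clamp a bottle with a recessed thumbwheel

## Robot

A 7-joint arm with a two-finger parallel gripper is mounted at the origin on a cart in front of the work surface, level with it; the furniture and walls round the work are solid. World frame = base frame: x ahead of the robot, y to its left, z up, the work surface at z = 0. Lengths are in m, angles in rad, forces in N, time in s.
With the tool pointing down it reaches from about 0.375 to 0.925 m from the base axis. Payload 3.1 kg.
Tool frame: the origin (TCP) lies between the finger pads; the fingertips stand 19 mm ahead of it and the grasp point (between the pads) is the TCP; z points along the fingers, y is the line along which they close (so a half turn about z gives the same grasp; the last joint's range is limited). The gripper opens to 85 mm and grips with 20 to 120 N. Pads are 22 mm wide; open, the fingers measure 114 mm over their backs; the gripper's body (76 mm by 85 mm) begins 54 mm behind the grasp point. The pads swing forward as they close: fully open they stand 13 mm farther back than shut.
Start: joints at [1.047, 0.383, 0.044, 1.598, -0.018, 1.161, -0.05], TCP at [0.269, -0.592, 0.229] pointing down, gripper open.
Joint ranges: [-2.61, 2.61], [-0.41, 2.15], [-1.48, 1.57], [0, 2.5], [-1.57, 4.71], [0.05, 1.97], [-2.85, 2.85]. Speed limits (rad/s): [2.79, 2.79, 3.14, 3.14, 3.14, 3.14, 3.14].

## Interface

Orientations are given as a unit quaternion [x, y, z, w].
In Python, from bench import move_ptp, movel, move_j, move_gripper, pause, inverse_kinematics, read_camera, camera_params, MotionError, sign_off, look_for, tip_of, read_time_s, read_qpos, read_joint_vel, read_effort, read_eef_pos, read_tcp_rot, read_ft_force, read_ft_torque, read_finger_gap, read_grasp_force gives the robot as it stands. Calls block until the motion is done:
- move_ptp(position, orientation): joint-space move of the TCP to a pose.
- movel(position, orientation=None, speed=0.15): straight line of the TCP; orientation=None keeps the orientation; speed is the mean speed in m/s.
- move_j(angles): joint-space move.
- move_gripper(opening, effort=None): finger opening in m; effort is the grip in N (None keeps the last); returns when the fingers have stopped.
- pause(seconds).
- inverse_kinematics(position, orientation): joint angles nearest the present ones, or None.
- read_camera(name): name is "scene" or "top" or "wrist"; returns the picture (384x512x3 uint8, red, green, blue); there is no depth.
- camera_params(name): a dict with "K" (3x3 intrinsics, pixels), "camera_from_world" (4x4, takes a point from world to camera coordinates). Camera axes: x right, y down, z forward; pixel columns grow to the right and rows downward; lengths in m; the calibration is good to about 2 mm. A picture is of the moment at which its call begins: read the wrist's pose just before it. camera_params takes no time and is no camera call; for the wrist camera it gives the pose at the moment of the call.
A pose or a line that the arm cannot do raises MotionError and nothing moves.
- sign_off(): hands the job in; it is judged then, once.
Trained networks look in the newest picture that a camera, given by its name, has taken for a name from the list of things; names that differ only in an ending like _2 or _b are one class to them, and where a whole thing is asked for, a point or a joint stands for the part that bears it (a point fixed in the world has none). Each returns a list of dicts, best first, with "confidence" (0 to 1); they miss things now and then, are a little off and sometimes report something else, mostly with a low value. They report only what shows in the picture. A call takes as long as a camera call. They do not tell look-alikes from the thing itself.
- look_for(camera, name): "at" ([column, row] in pixels, amid what is visible of it).
- tip_of(camera, name): "at" ([column, row] in pixels: a listed point, or the origin of a listed thing).
Readings, each from a call of its own:
- read_time_s(): time.
- read_qpos(): joint angles.
- read_joint_vel(): joint speeds.
- read_effort(): joint torques, N m.
- read_eef_pos(): TCP position.
- read_tcp_rot(): TCP orientation.
- read_ft_force(): force on the tool from outside, world axes, zero at the start.
- read_ft_torque(): the same for the moment, N m.
- read_finger_gap(): finger opening in m.
- read_grasp_force(): force on a finger pad.
Only numpy, scipy, OpenCV 4.12 (cv2) and the standard library are available. Lean on these libraries where they do the work, as an engineer would, in place of code of your own. Each camera call takes 0.05 s, during which the arm holds its last target. There are 200 camera calls.

## Task

Stand the taller of the two white plastic bottles upright in the V of the bottle clamp and let go of it. Then, with a fingertip resting lightly on the exposed rim of the recessed thumbwheel, roll it towards the bottle, in several strokes, until the spring pad has pushed the bottle home against both faces of the V and the 6 mm gap between pad and jaw is about half closed; never squeeze that gap shut. Do not push the jaw or pad with the robot, press gently on the wheel, and leave the short bottle, the timer and the carton where they are.

Things in the scene. Friction and masses are not known exactly. Their poses are not given: they have to be found in the camera images.
- clamp: Bottle clamp screwed to the worktop (does not move): aluminium base plate 76 x 222 mm, 8 mm thick, with a white V block, a sliding jaw and a grey housing. Origin: on the worktop under the axis of a bottle seated in the V. +y points from the wheel to the V, z up. The V block (faces at 45 degrees, opening to -y, 60 mm wide, outer end at y +50 mm) rises to 40 mm over the worktop.
- housing_top (a point): Centre of the grey housing's flat top, 44 mm over the worktop; the housing is 60 mm wide in the clamp's x and runs from y -66 to -167 mm of the clamp, with a slot in its top for the wheel.
- seat (a point): Where the centre of the bottle's underside is when the bottle is fully home in the V: on the base plate's top, 8 mm over the worktop, at the clamp's x = 0, y = 0. The bottle may be set down up to 7 mm short of it (towards -y): the pad then pushes it home.
- wheel_top (a point): Nominal highest point of the thumbwheel's rim: clamp x 0, y -120 mm, 51.5 mm over the worktop. The wheel's true height differs from this by up to 4.5 mm either way (adjustable insert, not measured): find the rim by touch. Knurled steel wheel, radius 20 mm, 12 mm wide, axis along the clamp's x, sunk so that only 3 to 12 mm of rim stand above the housing's flat top.
- wheel (a joint): Thumbwheel angle in rad. Dragging the top of its rim towards the V (clamp +y) increases it and closes the jaw: 1 rad is 20 mm of rim and 6 mm of jaw; the other way opens. Starts at 0 to 1, stops at 4.2. Stiff: about 3 N along the rim, up to 5.5 N with the pad loaded; stays where left. A fingertip needs about 6 to 12 N downward to roll it without slipping; over 18 N is too hard.
- jaw (a joint): Travel of the jaw towards the V in m, 0 fully open; driven only by the wheel. Aluminium block 40 mm wide between housing and bottle, top 38 to 47 mm over the worktop; starts between 0 and 0.006. The pad's face is 37 mm from the seat's axis at jaw 0, so the pad meets a seated bottle at jaw 0.016.
- pad (a joint): How far the spring pad is pushed back into the jaw in m: 0 free (a 6 mm gap is seen between the pad and the jaw's face), 0.006 gap shut. Spring 1.5 N/mm. The pad is a black rubber disc of 24 mm diameter, 5 mm thick, on a stem in front of the jaw, centre 23 to 33 mm over the worktop.
- tall_bottle: The taller white plastic bottle, to be clamped: 42 mm diameter, 118 mm tall; its straight body is 42 mm wide up to 80 mm, cap of 29 mm above that. Origin: centre of its underside, z along its axis. 0.07 to 0.14 kg.
- short_bottle: A similar but shorter bottle, 42 mm diameter, 98 mm tall; leave alone. It and the tall bottle stand about 12 cm apart, one nearer the robot; which is which varies. Origin: centre of its underside.
- timer: Small white lab timer, 50 x 60 x 16 mm, lying behind the clamp; leave alone. Origin: centre of its underside.
- film_box: White carton, 56 x 110 x 56 mm, standing to the right of the clamp; leave alone. Origin: centre of its underside.
Not all that is in view belongs to the job. What is shaped like the tall_bottle but green, pink or yellow is not meant.

How it is judged:
By the outcome, as a careful person would: the job done as asked, in the order asked, and still so for the second after the job is handed in, with the robot touching nothing.
It also fails if it takes over 70 s, if anything falls off the work surface, if the arm or the gripper's body presses on something with over 40 N, if the wrist force passes 120 N, or if a joint passes its speed limit or range.

## Working session

There is one attempt and no reset: what is moved stays moved. The work goes in short steps, each a Python script; the robot and the scene stay as the last script left them, time stands still between calls to the robot, and variables do not carry over. Pictures are saved under pics/ and viewed, at most 12 in all, crops included, and the job is handed in when it is done.

```bash
mkdir -p pics; ls; cat > h.py <<'E'
import numpy as np, cv2
from bench import *
def ray(cam,uv,P=None):
    P=P or camera_params(cam); T=np.array(P["camera_from_world"]);K=np.array(P["K"])
    R,t=T[:3,:3],T[:3,3]; o=-R.T@t; d=R.T@np.linalg.inv(K)@np.array([uv[0],uv[1],1.]); return o,d
def on_plane(cam,uv,z,P=None):
    o,d=ray(cam,uv,P); return o+d*(z-o[2])/d[2]
def proj(cam,p,P=None):
    P=P or camera_params(cam); T=np.array(P["camera_from_world"]);K=np.array(P["K"])
    c=K@(T@np.r_[p,1])[:3]; return c[:2]/c[2]
E
python3 - <<'E'
from h import *
for c in("scene","top"):
    im=read_camera(c); cv2.imwrite(f"pics/{c}0.png",im[:,:,::-1])
    print(c,np.round(ray(c,(256,192)),3).tolist())
    for n,z in(("clamp",0),("housing_top",.044),("seat",.008),("wheel_top",.0515),("tall_bottle",0),("short_bottle",0),("timer",0),("film_box",0)):
        for d in tip_of(c,n)[:4]:
            print(n,np.round(d["at"],1),round(d["confidence"],2),np.round(on_plane(c,d["at"],z),3))
print(read_time_s(),read_tcp_rot(),read_ft_force())
E
```

```text
pics
scene [[-0.01, 0.796, 0.994], [0.429, -0.563, -0.706]]
clamp [269.6 220.8] 0.68 [0.489 0.077 0.   ]
housing_top [283.1 184.5] 0.89 [ 0.521 -0.036  0.044]
seat [267.8 218.9] 0.6 [0.494 0.08  0.008]
wheel_top [287.  180.9] 0.87 [ 0.516 -0.05   0.051]
wheel_top [209.2 210.4] 0.66 [0.626 0.186 0.051]
tall_bottle [187.6 279.7] 0.94 [0.542 0.375 0.   ]
tall_bottle [165.7 301.1] 0.79 [0.542 0.455 0.   ]
tall_bottle [209.7 250.7] 0.77 [ 0.558  0.268 -0.   ]
tall_bottle [209.1 287.1] 0.66 [0.481 0.358 0.   ]
short_bottle [243.4 279.7] 0.64 [0.423 0.287 0.   ]
timer [286.1 183.4] 0.54 [ 0.54  -0.085  0.   ]
timer [207.5 209.5] 0.51 [0.667 0.153 0.   ]
top [[0.445, 0.088, 1.327], [0.094, -0.01, -0.996]]
clamp [253.  214.4] 0.92 [0.5   0.082 0.   ]
clamp [291.3 209. ] 0.24 [ 0.518 -0.038  0.   ]
housing_top [292.9 209.9] 0.87 [ 0.513 -0.039  0.044]
housing_top [252.4 216.3] 0.7 [0.492 0.084 0.044]
seat [255.1 215.1] 0.61 [0.497 0.076 0.008]
wheel_top [291.5 209.3] 0.78 [ 0.514 -0.034  0.052]
tall_bottle [192.1 191.1] 0.77 [0.57  0.275 0.   ]
tall_bottle [166.5 222.3] 0.65 [0.471 0.352 0.   ]
tall_bottle [133.4 200. ] 0.65 [0.54  0.458 0.   ]
tall_bottle [158.3 199.3] 0.52 [0.543 0.38  0.   ]
short_bottle [190.1 232.5] 0.63 [0.44  0.278 0.   ]
timer [227.6 155.9] 0.85 [0.684 0.166 0.   ]
film_box [375.4 206.1] 0.97 [ 0.531 -0.304  0.   ]
0.9 [9.77414880e-01 2.11329485e-01 1.53976047e-05 1.03754523e-05] [ 0.03472551 -0.7950616   0.60830738]
```

```bash
python3 - <<'E'
import cv2
a=cv2.imread("pics/scene0.png")[130:350,120:400]; cv2.imwrite("pics/s1.png",cv2.resize(a,None,fx=2.7,fy=2.7,interpolation=cv2.INTER_CUBIC))
a=cv2.imread("pics/top0.png")[130:260,110:410]; cv2.imwrite("pics/t1.png",cv2.resize(a,None,fx=2.6,fy=2.6,interpolation=cv2.INTER_CUBIC))
E
```

```text
(no output)
```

View pics/s1.png

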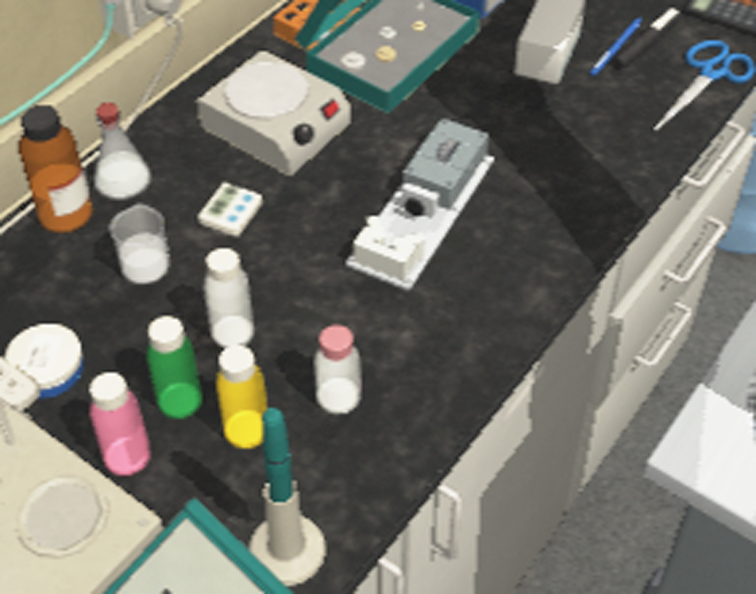

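View pics/t1.png

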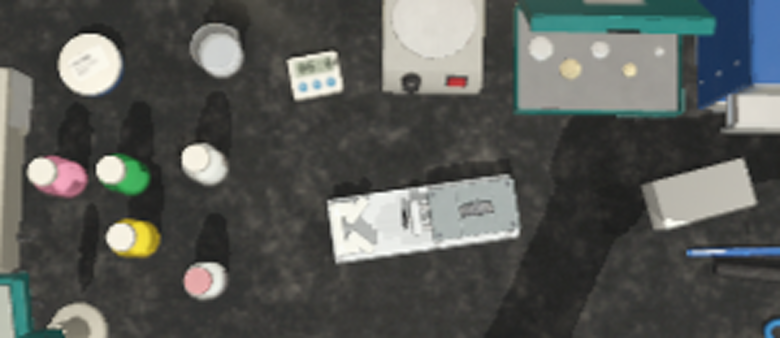

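The scene picture shows two white-bodied bottles: one white-capped (crop 224,300) and one pink-capped (crop 337,370). The clamp has its V on the left, towards +y, and its wheel slot in the grey housing. I'll triangulate the cap tops to get the heights, then look at the clamp and bottles with the wrist camera.

```bash
cat >> h.py <<'E'
def tri(obs):
    A=np.zeros((3,3));b=np.zeros(3)
    for o,d in obs:
        d=d/np.linalg.norm(d);M=np.eye(3)-np.outer(d,d);A+=M;b+=M@o
    return np.linalg.solve(A,b)
def down(yaw): # tool z down, tool y axis at world angle yaw
    from scipy.spatial.transform import Rotation as R
    y=np.array([np.cos(yaw),np.sin(yaw),0]);z=np.array([0,0,-1.]);x=np.cross(y,z)
    return R.from_matrix(np.c_[x,y,z]).as_quat()
E
python3 - <<'E'
from h import *
for s,t in(((203,225.5),(185.8,191.5)),((244.8,254),(186.2,238))): print(tri([ray("scene",s),ray("top",t)]))
from scipy.spatial.transform import Rotation as R
q=read_tcp_rot(); print(R.from_quat(q).as_matrix().round(3).tolist())
P=camera_params("wrist");T=np.linalg.inv(np.array(P["camera_from_world"]));print(T.round(3).tolist(),read_eef_pos(),np.array(P["K"]).round(1).tolist())
# camera pose in tool frame
M=np.eye(4);M[:3,:3]=R.from_quat(q).as_matrix();M[:3,3]=read_eef_pos();print((np.linalg.inv(M)@T).round(3).tolist())
for yaw in(0,np.pi/2,-np.pi/2,np.pi):
  for p in((.47,.02,.35),(.43,.28,.35),(.45,.27,.35)): print(yaw,p,inverse_kinematics(p,down(yaw)) )
E
```

```text
[0.55882439 0.27741718 0.11623282]
[0.42494358 0.27465252 0.09779769]
[[0.911, 0.413, 0.0], [0.413, -0.911, -0.0], [0.0, 0.0, -1.0]]
[[0.413, -0.864, -0.287, 0.343], [-0.911, -0.392, -0.131, -0.558], [0.001, 0.316, -0.949, 0.372], [0.0, 0.0, 0.0, 1.0]] [ 0.26852692 -0.5919521   0.22949322] [[319.7, 0.0, 255.1], [0.0, 319.7, 189.1], [0.0, 0.0, 1.0]]
[[0.0, -0.949, -0.316, 0.082], [1.0, 0.0, 0.001, -0.001], [-0.001, -0.316, 0.949, -0.143], [0.0, 0.0, 0.0, 1.0]]
0 (0.47, 0.02, 0.35) [ 0.50617269 -0.02829257 -0.6153536   1.82618676 -0.01678097  1.33854233
 -0.10512939]
0 (0.43, 0.28, 0.35) [ 0.39636335  0.15018006 -1.13560995  1.72452432  0.13933018  1.35540376
 -0.76486791]
0 (0.45, 0.27, 0.35) [ 0.55082503  0.28575294 -1.35614089  1.69652472  0.28377087  1.38992981
 -0.84894983]
1.5707963267948966 (0.47, 0.02, 0.35) [ 0.60804658 -0.02584303 -0.71398539  1.82270688 -0.01738957  1.3384526
  1.46902729]
1.5707963267948966 (0.43, 0.28, 0.35) [ 0.50828207  0.2009222  -1.28643601  1.72201497  0.19690004  1.36641389
  0.75769588]
1.5707963267948966 (0.45, 0.27, 0.35) [ 0.55861105  0.29486724 -1.37127683  1.69637054  0.29361714  1.39287465
  0.71341604]
-1.5707963267948966 (0.47, 0.02, 0.35) [ 0.44697035 -0.02982431 -0.55802634  1.828316   -0.01622613  1.33860826
 -1.67791847]
-1.5707963267948966 (0.43, 0.28, 0.35) [ 0.54676963  0.22951097 -1.34715146  1.72127143  0.22819234  1.37365867
 -2.41081779]
-1.5707963267948966 (0.45, 0.27, 0.35) [ 0.48865836  0.23307732 -1.25168235  1.69785482  0.22551863  1.37436718
 -2.37031034]
3.141592653589793 (0.47, 0.02, 0.35) None
3.141592653589793 (0.43, 0.28, 0.35) [ 0.48824305  0.18913446 -1.25729064  1.72242722  0.18378494  1.36364531
  2.33964993]
3.141592653589793 (0.45, 0.27, 0.35) [ 0.48453424  0.23041824 -1.24543016  1.69794895  0.22250848  1.37364776
  2.34460763]
```

The tall bottle is the white-capped one: its cap top triangulates to z≈0.116 against 0.098 for the pink-capped one, at about (0.559, 0.277). Next is a close wrist view of the clamp.

```bash
python3 - <<'E'
from h import *
q=down(np.radians(7))
move_ptp((.49,-.1,.3),q); movel((.505,.04,.2),q,speed=.2)
im=read_camera("wrist"); cv2.imwrite("pics/w0.png",im[:,:,::-1])
P=camera_params("wrist")
for n,z in(("clamp",0),("housing_top",.044),("seat",.008),("wheel_top",.0515)):
    for d in tip_of("wrist",n)[:2]:
        print(n,np.round(d["at"],1),round(d["confidence"],2),np.round(on_plane("wrist",d["at"],z),4))
for n in("jaw","pad"):
    for d in look_for("wrist",n)[:2]: print(n,d)
print(read_time_s(),read_eef_pos(),read_ft_force())
E
```

```text
clamp [249.4 120.3] 0.84 [0.4956 0.0815 0.    ]
clamp [247. 120.] 0.63 [0.493  0.0815 0.    ]
housing_top [252.2 237.3] 0.68 [ 0.5122 -0.0321  0.044 ]
seat [242.8 122.9] 0.92 [0.4889 0.0793 0.008 ]
wheel_top [251.9 245.6] 0.81 [ 0.5124 -0.0372  0.0515]
jaw {'at': [249.0, 171.5], 'confidence': 0.61}
pad {'at': [245.6, 159.1], 'confidence': 0.74}
pad {'at': [247.0, 154.6], 'confidence': 0.31}
4.2333 [0.50525364 0.03941145 0.20038057] [ 0.28994564 -0.56705169 -0.33068885]
```

View pics/w0.png

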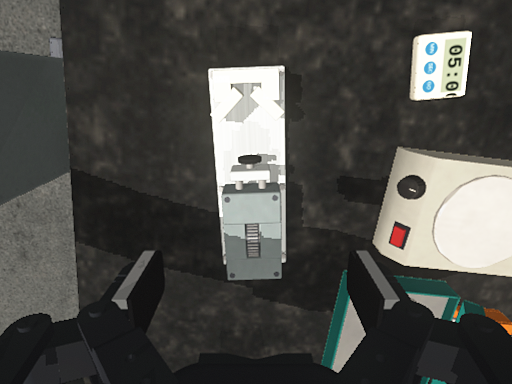

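The clamp shows clearly: V block at rows 67–122, pad at (249,159), jaw at (249,175), housing at rows 185–278, wheel at (252,240). I'll zoom in for corner coordinates.

```bash
python3 - <<'E'
import cv2
a=cv2.imread("pics/w0.png")[60:290,190:310]; a=cv2.convertScaleAbs(a,alpha=.95)
b=cv2.resize(a,None,fx=2.6,fy=2.6,interpolation=cv2.INTER_CUBIC)
c=cv2.imread("pics/w0.png")[60:210,200:300];c=cv2.resize(c,None,fx=4,fy=4,interpolation=cv2.INTER_CUBIC)
import numpy as np
o=np.zeros((600,312+400+8,3),np.uint8);o[:598,:312]=b;o[:600,320:720]=cv2.LUT(c,(255*(np.arange(256)/255)**2.5).astype(np.uint8));cv2.imwrite("pics/w1.png",o)
E
```

```text
(no output)
```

View pics/w1.png

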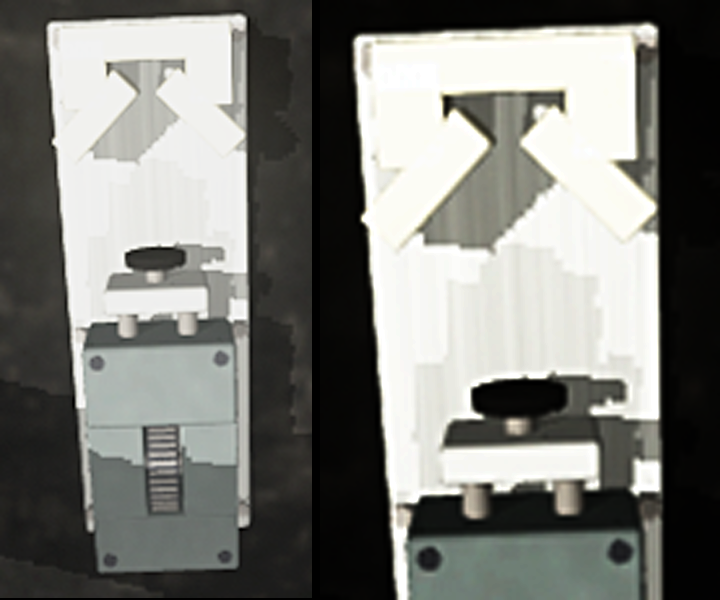

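```bash
python3 - <<'E'
from h import *
from scipy.optimize import least_squares
P=camera_params("wrist")
def L(p):return(190+p[0]/2.6,60+p[1]/2.6)
def Rr(p):return(200+(p[0]-320)/4,60+p[1]/4)
H=[((-30,-66,44),L((84,347))),((30,-66,44),L((235,345))),((30,-167,44),L((240,571))),((-30,-167,44),L((98,573)))]
B=[(-38,L((48,22))),(38,L((246,14)))]
B2=[(38,L((249,527))),(-38,L((88,530)))]
la=np.cross(np.r_[Rr((493,140)),1],np.r_[Rr((400,247)),1]);lb=np.cross(np.r_[Rr((521,140)),1],np.r_[Rr((627,241)),1])
v=np.cross(la,lb);v=v[:2]/v[2]
H.append(((0,21*2**.5,40),v))
def w(c,m):
    s,k=np.sin(c[2]),np.cos(c[2]);m=np.array(m)/1000
    return np.array([c[0]+k*m[0]-s*m[1],c[1]+s*m[0]+k*m[1],m[2]])
def res(c):
    r=[proj("wrist",w(c,m),P)-u for m,u in H]
    r+=[proj("wrist",w(c,(x,c[3]*1000,8)),P)-u for x,u in B]
    r+=[proj("wrist",w(c,(x,c[3]*1000-222,8)),P)-u for x,u in B2]
    return np.ravel(r)
s=least_squares(res,[.495,.08,.12,.052],loss="soft_l1");c=s.x
print(c,np.degrees(c[2]));print(res(c).reshape(-1,2).round(1).tolist())
np.save("clamp.npy",c)
# pad front face, jaw: pad centre x=0 z=28 -> y ; jaw front edge z=~42
for nm,p,z in(("pad top front(z~40)",(519,379),.040),("pad top back",(519,400),.04),("jaw front bottom",(520,420),.02),("jaw top front",(520,447),.042),("jaw top back",(520,480),.042)):
    g=on_plane("wrist",Rr(p),z)-np.r_[c[:2],0]; k,q=np.cos(c[2]),np.sin(c[2]); print(nm,np.round([k*g[0]+q*g[1],-q*g[0]+k*g[1]],4))
for n,z,m in(("clamp",0,(0,0,0)),("seat",.008,(0,0,8)),("wheel_top",.0515,(0,-120,51.5))):print(n,w(c,m).round(4))
# refine bottle from top
for uv in((192.1,191.1),):pass
E
```

```text
[0.49436735 0.08275028 0.15830276 0.05250276] 9.07007982061047
[[-1.5, 0.3], [0.9, -1.1], [0.0, -0.4], [-0.3, 0.6], [0.3, 0.3], [-0.7, -0.5], [0.6, -0.4], [0.8, 0.6], [-0.6, 1.5]]
pad top front(z~40) [ 0.0003 -0.0286]
pad top back [ 0.     -0.0338]
jaw front bottom [-0.0004 -0.0438]
jaw top front [-0.0002 -0.0451]
jaw top back [-0.0005 -0.0535]
clamp [0.4944 0.0828 0.    ]
seat [0.4944 0.0828 0.008 ]
wheel_top [ 0.5133 -0.0357  0.0515]
```

Clamp fit: origin (0.494, 0.083), yaw 9.1°, residuals about 1 px. The jaw face at -45.1 and the pad face at about -34 both put the jaw at about 3 mm now. Next I look at the bottle from above.

```bash
python3 - <<'E'
from h import *
c=np.load("clamp.npy");q=down(c[2])
movel((.505,.1,.26),q,speed=.25);movel((.55,.30,.25),q,speed=.2)
im=read_camera("wrist");P=camera_params("wrist")
for d in tip_of("wrist","tall_bottle")[:4]: print(np.round(d["at"],1),round(d["confidence"],2),on_plane("wrist",d["at"],0,P).round(4))
a=proj("wrist",(.559,.277,.118),P);b=proj("wrist",(.559,.277,0),P);print(a,b)
m=np.round((a+b)/2).astype(int);x0,y0=m-60
cr=im[max(y0,0):y0+120,max(x0,0):x0+120];cv2.imwrite("pics/b0.png",cv2.resize(cr,None,fx=5,fy=5,interpolation=cv2.INTER_CUBIC)[:,:,::-1]);print(x0,y0)
np.savez("P.npz",K=P["K"],T=P["camera_from_world"]);print(read_time_s())
E
```

```text
[259.7  85.8] 0.85 [0.5445 0.3757 0.    ]
[194.1  89.1] 0.67 [0.4691 0.3602 0.    ]
[263.8 165.1] 0.63 [0.5648 0.2824 0.    ]
[259.87415533 201.5612813 ] [258.55510368 168.52358738]
199 125
6.0
```

View pics/b0.png

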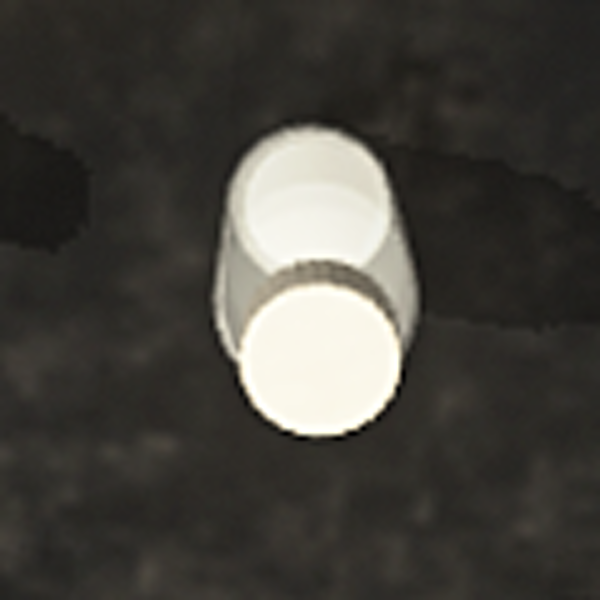

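```bash
cat >> h.py <<'E'
c=np.load("clamp.npy")
def W(x,y,z):
    s,k=np.sin(c[2]),np.cos(c[2]); x,y,z=x/1e3,y/1e3,z/1e3
    return np.array([c[0]+k*x-s*y,c[1]+s*x+k*y,z])
def toclamp(p):
    g=np.array(p)-np.r_[c[:2],0];k,q=np.cos(c[2]),np.sin(c[2]);return np.round(1e3*np.array([k*g[0]+q*g[1],-q*g[0]+k*g[1],g[2]]),2)
E
python3 - <<'E'
from h import *
z=np.load("P.npz");P=dict(K=z["K"],camera_from_world=z["T"])
t=on_plane("wrist",(199+64,125+71.8),.118,P);b=on_plane("wrist",(262,166.4),0,P);print(t,b)
q=down(c[2]);x,y=t[0],t[1]
assert np.hypot(x-.559,y-.277)<.012
movel((x,y,.2),q,speed=.15);movel((x,y,.068),q,speed=.1)
print(read_ft_force().round(2))
move_gripper(.03,30);print("gap",read_finger_gap(),read_grasp_force())
movel((x,y,.15),q,speed=.12)
print("gap",read_finger_gap(),read_ft_force().round(2),read_eef_pos())
p=W(0,-4,150);movel(p,q,speed=.15)
im=read_camera("wrist");cv2.imwrite("pics/g0.png",im[:,:,::-1])
im=read_camera("scene");cv2.imwrite("pics/g1.png",cv2.resize(im[130:280,180:340],None,fx=3.75,fy=3.75,interpolation=cv2.INTER_CUBIC)[:,:,::-1])
print(toclamp(read_eef_pos()),read_time_s())
E
```

```text
[0.56107613 0.2820296  0.118     ] [0.56286425 0.28041478 0.        ]
[ 0.21 -0.37 -0.98]
gap 0.040744887244535205 30.188966989517212
gap 0.040418175871227424 [ 0.2  -0.13 -1.49] [0.5604794  0.28143611 0.14911199]
[  0.34  -2.93 150.07] 10.9667
```

View pics/g1.png

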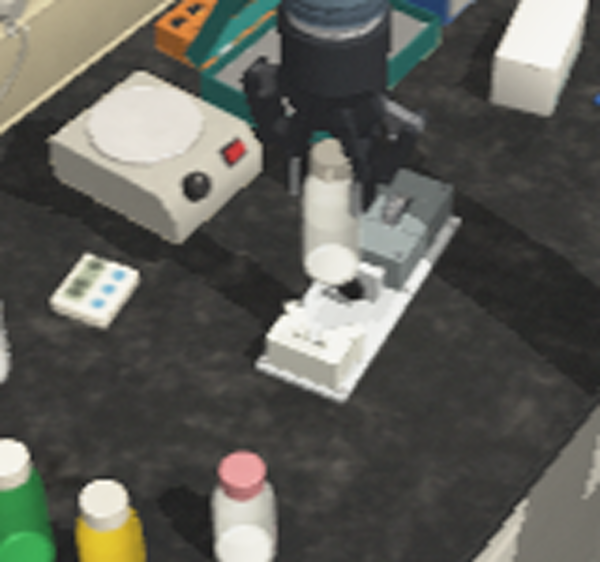

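The bottle is held upright over the clamp and the short bottle is untouched. Now I lower it with force checks.

```bash
python3 - <<'E'
from h import *
q=down(c[2])
movel(W(0,-4,90),q,speed=.1);pause(.2);f0=read_ft_force();print(f0.round(2),toclamp(read_eef_pos()))
for z in np.arange(81,71,-1.):
    movel(W(0,-4,z),q,speed=.03);pause(.1);f=read_ft_force()-f0
    print(z,f.round(2),toclamp(read_eef_pos()))
    if f[2]>2.5 or np.hypot(*f[:2])>4:break
move_gripper(.06);pause(.2);print(read_finger_gap(),read_ft_force().round(2))
e=read_eef_pos();movel(e+[0,0,.11],q,speed=.12)
im=read_camera("wrist");cv2.imwrite("pics/p0.png",im[:,:,::-1])
P=camera_params("wrist")
for d in tip_of("wrist","tall_bottle")[:2]: print(d,toclamp(on_plane("wrist",d["at"],.008,P)))
print(proj("wrist",W(0,0,126),P),read_time_s())
np.savez("P.npz",K=P["K"],T=P["camera_from_world"])
E
```

```text
[-1.34  0.18 -0.56] [ 0.81 -3.97 90.84]
81.0 [ 2.16 -0.47 -1.13] [ 1.000e-02 -3.940e+00  8.094e+01]
80.0 [ 1.34 -0.89 -1.07] [ 3.000e-02 -3.990e+00  8.003e+01]
79.0 [ 2.69 -0.12 -0.34] [-4.000e-02 -4.020e+00  7.896e+01]
78.0 [ 1.84 -0.93  0.01] [-3.000e-02 -3.990e+00  7.797e+01]
77.0 [ 1.09 -1.05 -0.52] [-1.000e-02 -3.980e+00  7.698e+01]
76.0 [-0.92  0.07  5.71] [ 0.27 -3.92 76.48]
0.05996255223203206 [ 0.5  -0.03  0.5 ]
{'at': [256.7, 166.5], 'confidence': 0.95} [ 1.15 -4.19  8.  ]
[255.51699056 203.9688289 ] 15.9083
```

View pics/p0.png

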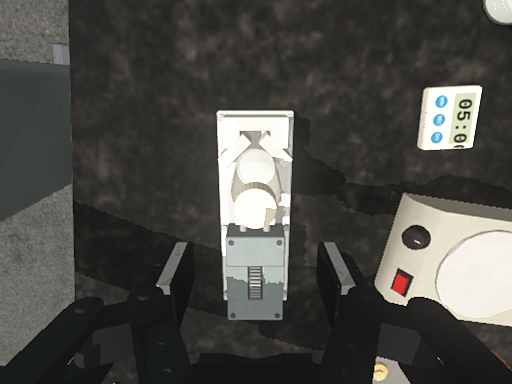

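The bottle stands in the V about 4 mm short of home. Now I close the gripper and find the wheel by touch.

```bash
cat >> h.py <<'E'
q=down(c[2])
def fc(f0): # force in clamp axes (x,y,z), averaged
    f=np.mean([read_ft_force() for _ in range(3)],0)-f0
    k,s=np.cos(c[2]),np.sin(c[2]);return np.array([k*f[0]+s*f[1],-s*f[0]+k*f[1],f[2]])
def stroke(y0,y1,zs,F=9.,dy=1.5,verbose=True):
    """zs: TCP height (mm) a little above the rim. returns contact z, rolled mm"""
    movel(W(0,y0,zs),q,speed=.08);pause(.25);f0=np.mean([read_ft_force() for _ in range(5)],0)
    z=zs;log=[]
    while True:
        z-=.5;movel(W(0,y0,z),q,speed=.02);f=fc(f0)
        if f[2]>3:break
        if z<64:print("no contact");movel(W(0,y0,90),q);return None
    zc=z
    for _ in range(8):
        f=fc(f0)
        if f[2]>F-1.5:break
        z-=np.clip(.05*(F-f[2]),0,.3);movel(W(0,y0,z),q,speed=.02);pause(.05)
    y=y0;ys=toclamp(read_eef_pos())[1]
    while y<y1-1e-6:
        y=min(y+dy,y1);movel(W(0,y,z),q,speed=.02);f=fc(f0);log.append(np.r_[y,z,toclamp(read_eef_pos())[1:],f])
        if f[2]>16 or abs(f[1])>9:print("stop",f);break
        z-=np.clip(.05*(F-f[2]),-.35,.35)
    p=toclamp(read_eef_pos());movel(W(0,y,p[2]+8),q,speed=.08)
    if verbose:print(np.round(log[::2],1))
    l=np.array(log);print("contact",zc,"Fz",l[:,6].min().round(1),l[:,6].max().round(1),"Fy mean",l[:,5].mean().round(2),"rolled",p[1]-ys,"t",read_time_s());return zc
E
python3 - <<'E'
from h import *
e=toclamp(read_eef_pos());print(e)
movel(W(0,-110,187),q,speed=.2);move_gripper(0);print(read_finger_gap())
movel(W(0,-128,100),q,speed=.15)
stroke(-128,-112,78)
im=read_camera("wrist");cv2.imwrite("pics/r1.png",im[:,:,::-1])
E
```

```text
[ -0.94  -4.03 184.82]
-5.898443160167046e-05
no contact
```

View pics/r1.png

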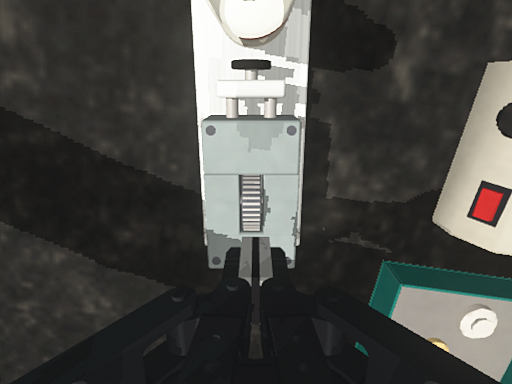

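The picture shows the closed fingertips at (256,240), just behind the wheel slot (rows 175–233, centre (252,205)). The touch point was at or past the wheel's far side, so I'll check the projections and touch at the top instead.

```bash
python3 - <<'E'
from h import *
print(read_time_s(),toclamp(read_eef_pos()))
for p in((0,-120,47),(0,-120,52),(0,-128,71),(-6,-135,44),(6,-105,44),(-30,-66,44),(30,-66,44)):print(p,proj("wrist",W(*p)).round(1))
for d in tip_of("wrist","wheel_top")[:2]:print(d,toclamp(on_plane("wrist",d["at"],.05)))
movel(W(0,-120,76),q,speed=.08);pause(.25);f0=np.mean([read_ft_force() for _ in range(5)],0)
z=76
while z>63.5:
    z-=.75;movel(W(0,-120,z),q,speed=.03);f=fc(f0)
    if f[2]>3:break
print(z,f.round(2),toclamp(read_eef_pos()));movel(W(0,-120,z+6),q,speed=.08);print(read_time_s())
E
```

```text
26.2333 [ 1.2000e-01 -1.2812e+02  8.9990e+01]
(0, -120, 47) [253.6 207. ]
(0, -120, 52) [253.5 210.1]
(0, -128, 71) [253.4 236.1]
(-6, -135, 44) [244.4 226.9]
(6, -105, 44) [263.3 182.7]
(-30, -66, 44) [201.7 118.5]
(30, -66, 44) [305.2 118.5]
{'at': [247.4, 211.5], 'confidence': 0.91} [  -4.41 -121.45   50.  ]
63.25 [ 0.21 -0.3  -0.2 ] [-4.0000e-02 -1.1999e+02  6.3190e+01]
31.3833
```

```bash
python3 - <<'E'
from h import *
movel(W(0,-120,63.5),q,speed=.08);pause(.15);f0=np.mean([read_ft_force() for _ in range(5)],0)
z=63.5
while z>54:
    z-=.7;movel(W(0,-120,z),q,speed=.04);f=fc(f0)
    if f[2]>2.5:break
print(z,f.round(2),toclamp(read_eef_pos()))
im=read_camera("wrist");s=read_camera("scene");movel(W(0,-120,z+3),q,speed=.08);print(read_time_s())
a=cv2.resize(im[100:270,180:330],(450,510));b=cv2.resize(s[155:240,250:320],(350,425));o=np.zeros((510,800,3),np.uint8);o[:,:450]=a;o[:425,450:]=b;cv2.imwrite("pics/c1.png",o[:,:,::-1])
E
```

```text
53.69999999999996 [-0.15  0.3  -0.28] [-4.000e-02 -1.200e+02  5.365e+01]
35.6333
```

View pics/c1.png

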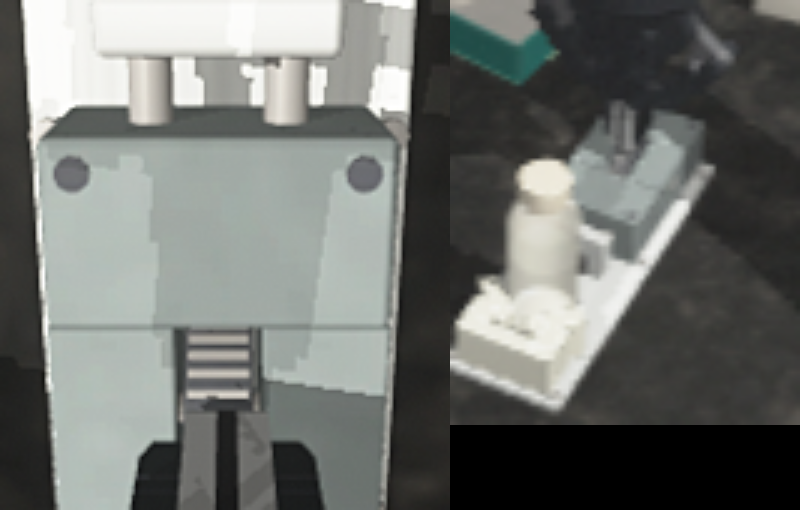

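```bash
python3 - <<'E'
from h import *
movel(W(-1,-120,54.5),q,speed=.08);pause(.15);f0=np.mean([read_ft_force() for _ in range(5)],0);print(f0.round(2),read_qpos().round(2),read_finger_gap())
z=54.5
while z>49:
    z-=.6;movel(W(-1,-120,z),q,speed=.04);f=fc(f0)
    if f[2]>2.5:break
print(z,f.round(2),toclamp(read_eef_pos()))
s=read_camera("wrist");movel(W(-1,-120,z+2),q,speed=.08);print(read_time_s())
cv2.imwrite("pics/c2.png",cv2.resize(s[100:300,160:350],(570,600))[:,:,::-1])
E
```

```text
[0.64 0.03 0.07] [ 0.45  0.42 -0.53  2.03  0.3   0.77 -0.1 ] 0.00011945133925488782
50.29999999999999 [-2.74  0.01  7.27] [  -0.83 -120.03   51.06]
38.0833
```

View pics/c2.png

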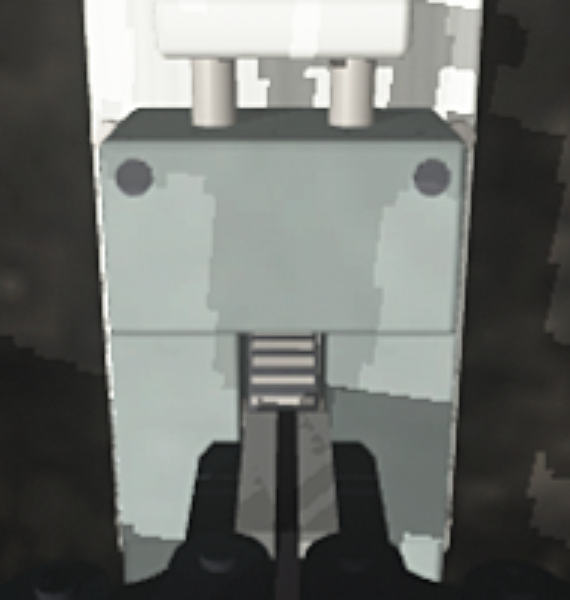

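Contact is at TCP z≈51, with the tip visually on the wheel. I'll make one stroke and check the jaw's movement from pictures taken at the same pose.

```bash
sed -i 's/if z<64/if z<46/; s/p\[2\]+8),q,speed=.08/p[2]+3),q,speed=.1/; s/movel(W(0,/movel(W(X0,/g; s/dy=1.5/dy=2.5/; s/log\[::2\]/log/' h.py; cat >> h.py <<'E'
X0=-2.
def snap(n):
    movel(W(X0,-119,57),q,speed=.12);pause(.2);im=read_camera("wrist");cv2.imwrite(f"pics/{n}.png",im[:,:,::-1]);np.save("P_"+n,np.array(camera_params("wrist")["camera_from_world"]));return im
E
python3 - <<'E'
from h import *
a=snap("j0")
stroke(-126,-112,53.5)
b=snap("j1")
g=lambda i:cv2.cvtColor(i,cv2.COLOR_RGB2GRAY)
t=g(a)[75:110,205:305]; r=cv2.matchTemplate(g(b)[40:140,200:310],t,cv2.TM_CCOEFF_NORMED);_,v,_,l=cv2.minMaxLoc(r);print("jaw shift px",l[1]+40-75,l[0]+200-205,v)
t=g(a)[170:215,235:275]; d=np.abs(g(a)[205:235,240:270].astype(int)-g(b)[205:235,240:270]).mean();print(d,read_time_s())
E
```

```text
[[-123.5   50.  -124.9   51.1   -2.5   -1.3    7.4]
 [-121.    49.9 -123.    51.    -2.2   -2.6    8. ]
 [-118.5   49.9 -120.7   51.    -2.4   -2.7    7.9]
 [-116.    49.8 -118.2   51.    -2.1   -1.7    8.9]
 [-113.5   49.8 -115.8   51.    -1.1   -2.8    8.9]
 [-112.    49.8 -114.3   51.    -0.8   -2.8    8. ]]
contact 50.5 Fz 7.4 8.9 Fy mean -2.3 rolled 11.739999999999995 t 43.6583
jaw shift px -7 0 0.9591784477233887
31.914444444444445 44.1583
```

The rim rolled 11.7 mm and the jaw moved 7 px, about 3.5 mm, so the wheel rolls without slip. Two longer strokes next.

```bash
python3 - <<'E'
from h import *
for i in range(2): stroke(-128.5,-110,52.,F=9.5,dy=3.2)
b=snap("j3")
g=lambda i:cv2.cvtColor(i,cv2.COLOR_RGB2GRAY)
a=cv2.cvtColor(cv2.imread("pics/j0.png"),cv2.COLOR_BGR2RGB)
t=g(a)[75:110,205:305]; r=cv2.matchTemplate(g(b)[15:140,200:310],t,cv2.TM_CCOEFF_NORMED);_,v,_,l=cv2.minMaxLoc(r);print("jaw shift px",l[1]+15-75,l[0]-5,v,read_time_s())
cv2.imwrite("pics/v3.png",np.hstack([cv2.resize(x[0:230,180:330],(375,575),interpolation=cv2.INTER_CUBIC) for x in(a,b)])[:,:,::-1])
E
```

```text
[[-125.3   49.7 -127.    51.    -2.7   -2.1    8. ]
 [-122.1   49.7 -124.3   51.    -3.6   -2.5    8.8]
 [-118.9   49.6 -121.2   51.    -3.4   -2.6    8.3]
 [-115.7   49.6 -118.    51.    -3.8   -2.3    9.3]
 [-112.5   49.6 -114.8   51.    -2.8   -2.8    8.6]
 [-110.    49.5 -111.9   50.7   -2.2   -2.6    7.6]]
contact 50.5 Fz 7.6 9.3 Fy mean -2.47 rolled 16.5 t 49.0083
[[-125.3   49.9 -127.1   51.    -4.    -2.1    8. ]
 [-122.1   49.8 -124.4   51.    -3.2   -2.2    8.7]
 [-118.9   49.8 -121.3   51.    -3.4   -2.4    8.3]
 [-115.7   49.7 -118.2   51.    -4.    -2.     8.8]
 [-112.5   49.7 -115.1   51.    -3.3   -2.8    8.8]
 [-110.    49.6 -112.5   50.8   -3.5   -2.6    7.9]]
contact 50.5 Fz 7.9 8.8 Fy mean -2.35 rolled 15.920000000000002 t 53.6583
jaw shift px -23 0 0.8431375026702881 54.1583
```

View pics/v3.png

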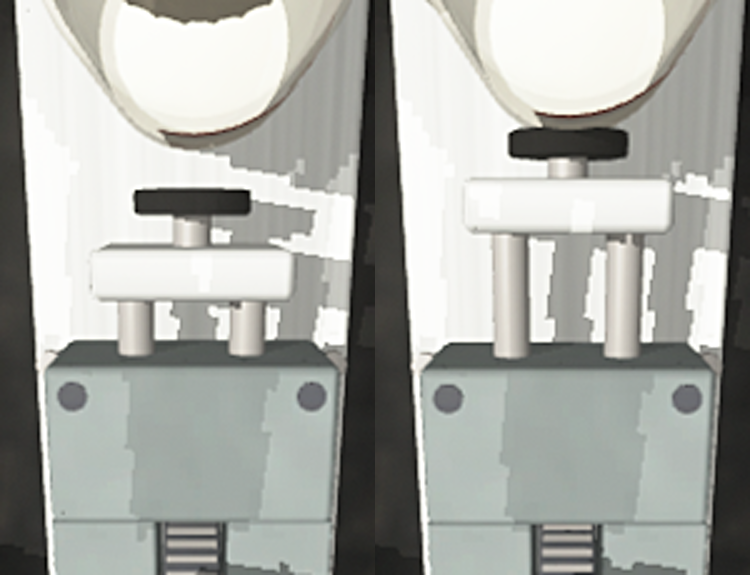

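The pad has pushed the bottle to or close to home: pad front at row 128 (right panel), touching the bottle, and the gap is still nearly full. Rolled rim (44 mm) puts the jaw at about 16.2 mm, so I need about 9 mm more.

```bash
cat > m.py <<'E'
from h import *
def meas(n):
    im=cv2.imread(f"pics/{n}.png");g=cv2.cvtColor(im,cv2.COLOR_BGR2GRAY).astype(float)
    P=dict(K=camera_params("wrist")["K"],camera_from_world=np.load(f"P_{n}.npy"))
    # pad: dark rows in central columns; rubber bottom edge (z~40, back face), jaw back edge along right part
    col=g[20:120,246:264].mean(1) if n=="j0" else g[20:120,246:264].mean(1)
    dark=np.where(col<70)[0]+20
    sub=lambda r:toclamp(on_plane("wrist",(255,r),.028,P))[1]
    return dark.min(),dark.max(),col.round()
E
python3 - <<'E'
from m import *
stroke(-124,-112.6,52.,F=9.5,dy=2.85)
snap("j4");print(read_time_s())
ims=[cv2.imread(f"pics/{n}.png")[20:110,205:305] for n in("j3","j4")]
cv2.imwrite("pics/v4.png",np.hstack([cv2.resize(x,(395,356),interpolation=cv2.INTER_CUBIC) for x in ims]))
for n in("j0","j3","j4"):print(n,meas(n)[:2])
g=[cv2.cvtColor(x,cv2.COLOR_BGR2GRAY) for x in ims]
t=g[0][40:78,10:90];r=cv2.matchTemplate(g[1],t,cv2.TM_CCOEFF_NORMED);print("jaw",cv2.minMaxLoc(r)[1:4:2],"ref (10,40)")
E
```

```text
[[-121.2   50.1 -123.    51.1   -1.5   -1.6    7.9]
 [-118.3   50.  -121.    51.    -1.9   -3.     7. ]
 [-115.5   49.9 -118.6   51.    -3.3   -3.5    9.3]
 [-112.6   49.9 -116.    51.    -1.8   -4.2    8.8]]
contact 50.5 Fz 7.0 9.3 Fy mean -3.09 rolled 8.010000000000005 t 57.725
58.225
j0 (np.int64(76), np.int64(85))
j3 (np.int64(46), np.int64(62))
j4 (np.int64(45), np.int64(61))
jaw (0.8034396767616272, (10, 35)) ref (10,40)
```

View pics/v4.png

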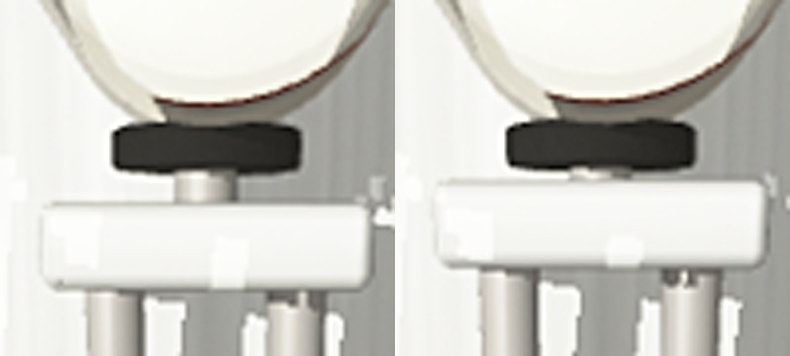

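```bash
python3 - <<'E'
from h import *
K=camera_params("wrist")["K"]
for zp,zj in((.040,.042),(.036,.040),(.044,.046)):
  D=[]
  for n,pb,jb in(("j0",85.6,120),("j3",63.5,93.4),("j4",63.0,87.8)):
    P=dict(K=K,camera_from_world=np.load(f"P_{n}.npy"))
    D.append((toclamp(on_plane("wrist",(253,pb),zp,P))[1],toclamp(on_plane("wrist",(253,jb),zj,P))[1]))
  D=np.array(D);d=D[:,0]-D[:,1];print(zp,zj,D.tolist(),"compression",(d[0]-d).round(2))
E
```

```text
0.04 0.042 [[-38.44, -54.31], [-28.19, -41.48], [-28.19, -39.17]] compression [0.   2.58 4.89]
0.036 0.04 [[-38.47, -54.53], [-27.98, -41.54], [-27.97, -39.2]] compression [0.   2.5  4.83]
0.044 0.046 [[-38.4, -53.87], [-28.4, -41.35], [-28.4, -39.11]] compression [0.   2.52 4.76]
```

```bash
python3 - <<'E'
from h import *
K=camera_params("wrist")["K"]
E={}
for n in("j0","j3","j4"):
    g=cv2.cvtColor(cv2.imread(f"pics/{n}.png"),cv2.COLOR_BGR2GRAY).astype(float)
    def edge(c0,c1,r0,r1,sign):
        p=cv2.GaussianBlur(g[:,c0:c1].mean(1)[:,None],(1,5),0)[:,0];d=sign*np.gradient(p)[r0:r1];i=d.argmax()
        w=d[i-1:i+2];return r0+i+.5*(w[0]-w[2])/(w[0]-2*w[1]+w[2])
    lo={"j0":(68,82),"j3":(44,56),"j4":(44,56)}[n]
    jb={"j0":(112,128),"j3":(88,100),"j4":(82,95)}[n]
    # jaw back edge beside the guide rods: use rod gap columns and rods alike
    E[n]=(edge(250,258,*lo,-1),edge(242,264,*jb,-1),edge(226,236,*jb,-1))
    print(n,np.round(E[n],2))
for zp,zj in((.040,.042),(.036,.040),(.045,.046)):
  D=np.array([[toclamp(on_plane("wrist",(253,E[n][i]),z,dict(K=K,camera_from_world=np.load(f"P_{n}.npy"))))[1] for i,z in((0,zp),(1,zj),(2,zj))] for n in E])
  print(zp,D.round(2).tolist(),"comp",((D[0,0]-D[0,1:])-(D[:,:1]-D[:,1:])).round(2).tolist())
E
```

```text
j0 [ 74.8  118.11 117.87]
j3 [45.14 91.58 90.77]Traceback (most recent call last):
  File "<stdin>", line 12, in <module>
  File "<stdin>", line 8, in edge
IndexError: index 0 is out of bounds for axis 0 with size 0
```

```bash
python3 - <<'E'
from h import *
K=camera_params("wrist")["K"]
E={"j0":(75.4,119.6),"j3":(50.9,93.2),"j4":(50.2,87.7)}
for zp,zj in((.040,.042),(.036,.040),(.045,.046)):
  D=np.array([[toclamp(on_plane("wrist",(253,E[n][i]),z,dict(K=K,camera_from_world=np.load(f"P_{n}.npy"))))[1] for i,z in((0,zp),(1,zj))] for n in E])
  d=D[:,0]-D[:,1];print(zp,D.round(2).tolist(),"comp",(d[0]-d).round(2))
E
```

```text
0.04 [[-33.86, -54.12], [-22.78, -41.39], [-22.7, -39.12]] comp [0.   1.65 3.84]
0.036 [[-33.78, -54.33], [-22.44, -41.45], [-22.35, -39.15]] comp [0.   1.54 3.75]
0.045 [[-33.96, -53.68], [-23.22, -41.27], [-23.14, -39.07]] comp [0.   1.67 3.79]
```

Several estimates put pad compression at 2–4 mm, with about 3.3 mm the most likely. The bottle didn't move during the last stroke, so it is home, and the wheel stays put. Retreating and handing in.

```bash
python3 - <<'E'
from h import *
movel(W(X0,-125,130),q,speed=.12);pause(.2)
for d in tip_of("scene","tall_bottle")[:1]:pass
print(read_time_s(),read_ft_force().round(2));print(sign_off())
E
```

```text
59.2333 [ 0.71 -0.26 -0.96]
the job is handed in; nothing more can be done
None
```

The job is handed in at 59.2 s of the 70 s limit: the tall bottle stands upright and released in the clamp, and four gentle wheel strokes (under 10 N) pushed it home. The pad gap is about half closed: my best figure is 3.3 mm of the 6 mm, but it comes from pictures, and the different readings ranged from 2 to 4 mm. I did not touch the short bottle, the timer or the carton.

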